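# Uncover the bit well in the tool case

## Robot

A 6-joint arm with a two-finger parallel gripper is mounted at the origin on the work surface. World frame = base frame: x ahead of the robot, y to its left, z up, the work surface at z = 0. Lengths are in m, angles in degrees, forces in N, time in s.
With the tool pointing down it reaches from about 0.3 to 0.85 m from the base axis. Payload 4.2 kg.
Tool frame: the origin (TCP) lies at the very end of the fingers, on their centre line; the grasp point (between the pads) lies 19 mm behind it (ctrl.grip_depth is the distance from the TCP to the grasp point, in m); z points along the fingers, y is the line along which they close (so a half turn about z gives the same grasp; the last joint's range is limited). The gripper opens to 91 mm and grips with 3 to 60 N. Pads are 32 mm wide; open, the fingers measure 118 mm over their backs; the gripper's body (76 mm by 178 mm) begins 60 mm behind the grasp point.
Start: joints at [67.265, 18.312, 89.639, -0, 72.044, -1.146], TCP at [0.212, 0.535, 0.19] pointing down, gripper open.
Joint ranges: [-177.97, 177.97], [-48.28, 115.42], [12.27, 149.76], [-77.06, 257.06], [2.81, 150.46], [-146.56, 146.56]. Speed limits (degrees/s): [147.25, 147.25, 180, 180, 180, 180].

## Interface

Orientations are given as a 3x3 rotation matrix whose columns are the frame's x, y, z axes.
In Python, from rig import ctrl, optics, search_frame gives the robot as it stands.
- The arm moves only by the tool play_rows, never from a script. Its argument "rows" is a list of rows, each a list of 5 numbers: the shift along the world's x, y, z in m, then the turn about the world's z in degrees, then the finger opening in m, from 0 to 0.0912. In form: [[x, y, z, yaw, gripper], ...]. A call has 1 to 10 rows; each row is the pose to reach, as a shift and turn from the pose commanded when the call began; what a row does not reach only later rows make up. A row lasts 1/10 s, in which the tool goes at most 50 mm and 8.59 degrees, less where a joint would pass 70% of its speed; a pose out of reach is approached as far as the arm can. A call with a gripper value outside its range is refused whole. The fingers move at their own pace and stop on an object; "grip_force" is the grip in N (left out, the last holds). Time passes only in rows, so rows that repeat a pose let the fingers close. It gives the time, the measured TCP pose, the force, the opening and the grip force at its end, in the units of the state.
- ctrl.get_obs(): the state, without advancing time (a new reading comes with each control period).
- optics.read_camera(name): name is "scene" or "top" or "wrist"; returns the picture (480x640x3 uint8, red, green, blue); there is no depth.
- optics.camera_info(name): a dict with "fx", "fy", "cx", "cy" (pixels), "k1" (the pictures are not rectified: a ray, as slopes to the right and down, at radius r is drawn at 1 + k1 r^2 times it, then the intrinsics apply), "xyz" and "attitude" of the camera in the world. Camera axes: x right, y up, looking along -z (the intrinsics and any distortion apply to the point x, -y, -z); pixel columns grow to the right and rows downward; lengths in m; the calibration is good to about 2 mm. A picture is of the moment at which its call begins: read the wrist's pose just before it. camera_info takes no time and is no camera call; for the wrist camera it gives the pose at the moment of the call.
- ctrl.close_job(): hands the job in; it is judged then, once.
Trained networks look in the newest picture that a camera, given by its name, has taken for a name from the list of things; names that differ only in an ending like _2 or _b are one class to them, and where a whole thing is asked for, a point or a joint stands for the part that bears it (a point fixed in the world has none). Each returns a list of dicts, best first, with "conf" (0 to 1); they miss things now and then, are a little off and sometimes report something else, mostly with a low value. They report only what shows in the picture. A call takes as long as a camera call.
- search_frame(query, camera): "at" ([column, row] in pixels, amid what is visible of it).
The state is a dict: "time_s": time; "q": joint angles; "joint_vel": joint speeds; "joint_torque": joint torques, N m; "position": TCP position; "tool_rot": TCP orientation; "contact_force": force on the tool from outside, world axes, zero at the start; "torque": the same for the moment, N m; "grip_width": finger opening in m; "grasp_force": force on a finger pad.
Only numpy, scipy, OpenCV 4.12 (cv2) and the standard library are available. Lean on these libraries where they do the work, as an engineer would, in place of code of your own. Each camera call takes 0.05 s, during which the arm holds its last target. There are 200 camera calls.

## Task

Uncover the row of sockets at the back of the tool case, under the wide cover: lift the case's lid by its tab all the way back, without flinging it, until it stays open on its stop. Then press a finger down on the wide flat cover inside and drag it towards the front of the case until it is fully home against the front wall, without leaning hard on it, as it is thin sheet. Leave the narrow cover next to it closed and the other things on the bench undisturbed.

Things in the scene. Friction and masses are not known exactly. Their poses are not given: they have to be found in the camera images.
- case: Black moulded bit case fixed on the bench: 150 mm deep (x), 260 mm wide (y), body 70 mm high, walls 4 mm, 88 mm high with the lid shut. Origin at the centre of its underside; its x axis points from its front (lift tab side, towards the robot) to its hinge side, z up. Inside, a divider (33 mm to the -y side of the middle) makes a wide bay at +y and a narrow bay at -y; each bay has a flat sliding cover let in 6 mm below the rim. Its yaw varies
- lid (a joint): Angle of the hinged lid, rad: 0 shut, grows as it lifts, 1.75 on its stop, where it leans back a little past upright and rests by its own weight. Below upright (1.57) it falls shut when let go. Mass 0.3 kg; shell 18 mm thick, 150 mm from hinge to front edge; the hinge is nearly frictionless
- lid_hinge (a point): Point on the lid's hinge axis, mid width, at the back rim of the case 70 mm up; the axis runs along the case's y
- lid_tab (a point): Point to hold on the lid's grey lift tab. The tab sticks out forward from the middle of the lid's front edge: 40 mm long, 26 mm wide (y), 12 mm thick; the point is in its middle, 26 mm out from the lid's front edge, 176 mm from the hinge axis, 80 mm above the bench when shut. It moves with the lid; held by its two 26 mm apart sides it can swivel between the fingers as the lid swings up
- cover_wide (a joint): Travel of the wide sliding cover, m: 0 at the hinge end, 0.055 at its end stop against the front wall of the case (towards the case's -x). It runs in grooves, cannot be lifted out, has no handle, and needs about 2.5 to 3 N of pull to slide; it starts within 8 mm of 0 and stays where it is left
- cover_wide_top (a point): Centre of the top face of the wide cover: plain flat aluminium sheet 75 mm (along the case's x) by 156 mm (y), 3 mm thick, top face 64 mm above the bench; 48 mm to the +y side of the case's middle. Moves with the cover. The case's lid hides it until opened
- cover_narrow (a joint): The same for the narrow cover beside it: 0 at the hinge end, 0.055 slid to the front. It starts near 0
- cover_narrow_top (a point): Centre of the top face of the narrow cover: the same sheet, 75 mm by 90 mm (y); 81 mm to the -y side of the case's middle, the same height
- wrench: steel wrench lying flat in front of the case, beside its lift tab. Not part of the job; leave it alone
- battery: black battery pack, 75 x 70 mm, 60 mm high, standing to the right (-y side) of the case. Not part of the job; leave it alone
- sanding_block: cork sanding block, 110 x 65 mm, 35 mm high, lying to the left (+y side) of the case. Not part of the job; leave it alone
- tape: roll of tape, 100 mm across, 48 mm high, lying flat on the bench. Not part of the job; leave it alone
- hammer: hammer lying on the bench at the left. Not part of the job; leave it alone
- spray_can: spray can, 60 mm across, 165 mm high, standing on the bench at the right. Not part of the job; leave it alone

How it is judged:
By the outcome, as a careful person would: the job done as asked, in the order asked, and still so for the second after the job is handed in, with the robot touching nothing.
It also fails if it takes over 45 s, if anything falls off the work surface, if the arm or the gripper's body presses on something with over 40 N, if the wrist force passes 120 N, or if a joint passes its speed limit or range.

## Working session

There is one attempt and no reset: what is moved stays moved. The work goes in short steps, Python scripts to look and compute and a tool call to move; the robot and the scene stay as the last step left them, time stands still between calls to the robot, and variables do not carry over. Pictures are saved under pics/ and viewed, at most 10 in all, crops included, and the job is handed in when it is done.

Besides the shell and the picture viewer there is one more tool, called after "Request:" in YAML: its name, and indented under it one key for each argument. play_rows: Moves the arm, as the interface text tells. Its arguments: {"type":"object","properties":{"rows":{"type":"array","items":{"type":"array","items":{"type":"number"}}},"grip_force":{"type":"number"}},"required":["rows"]}

```bash
mkdir -p pics; cat > h.py <<'E'
import numpy as np, cv2
from rig import ctrl, optics, search_frame
def K(i): return np.array([[i['fx'],0,i['cx']],[0,i['fy'],i['cy']],[0,0,1.]]), np.array([i['k1'],0,0,0,0])
def ray(i,px):
    k,d=K(i); p=cv2.undistortPoints(np.array([[px]],float),k,d)[0,0]
    return np.array(i['xyz']),np.array(i['attitude'])@np.array([p[0],-p[1],-1.])
def at_z(i,px,z):
    o,v=ray(i,px); return o+v*(z-o[2])/v[2]
def proj(i,P):
    k,d=K(i); c=(np.asarray(P,float)-np.array(i['xyz']))@np.array(i['attitude']); c=c*[1,-1,-1]
    return cv2.projectPoints(c,np.zeros(3),np.zeros(3),k,d)[0][:,0]
def snap(cam,fn):
    i=optics.camera_info(cam); im=optics.read_camera(cam); cv2.imwrite('pics/'+fn,im[:,:,::-1]); return i,im
E
python3 - <<'E'
from h import *
for c in ['top','scene']:
    i,im=snap(c,c+'0.png'); print(c,{k:np.round(v,3).tolist() for k,v in i.items()})
    for q,z in [('lid_tab',.08),('lid',.08),('case',.08),('wrench',0.01)]:
        for r in search_frame(q,c)[:2]: print(q,np.round(r['at'],1),round(r['conf'],2),np.round(at_z(i,r['at'],z),3))
print(ctrl.get_obs())
E
```

```text
top {'fx': 440.029, 'fy': 440.029, 'cx': 322.191, 'cy': 239.588, 'k1': 0.007, 'xyz': [0.387, -0.03, 1.173], 'attitude': [[0.018, 0.999, -0.046], [-0.999, 0.016, -0.029], [-0.028, 0.047, 0.999]]}
lid_tab [330.8 178.7] 0.91 [ 0.591 -0.017  0.08 ]
lid [329.4 177.2] 0.96 [ 0.595 -0.014  0.08 ]
case [331.5 178.7] 0.88 [ 0.591 -0.019  0.08 ]
wrench [410.5 201.7] 0.71 [ 0.545 -0.228  0.01 ]
scene {'fx': 521.057, 'fy': 521.057, 'cx': 316.027, 'cy': 237.123, 'k1': -0.082, 'xyz': [0.829, 0.445, 1.109], 'attitude': [[-0.774, -0.554, 0.306], [0.633, -0.673, 0.383], [-0.006, 0.49, 0.872]]}
lid_tab [269.8 270.6] 0.64 [ 0.599 -0.006  0.08 ]
lid [273.4 269.2] 0.95 [ 0.59  -0.004  0.08 ]
case [276.3 278.1] 0.64 [0.598 0.018 0.08 ]
wrench [242.  208.2] 0.72 [ 0.533 -0.22   0.01 ]
wrench [275.5 274.7] 0.36 [ 0.579 -0.02   0.01 ]
{'time_s': 0.5, 'q': array([ 6.72630579e+01,  1.83135470e+01,  8.96433604e+01, -7.51925813e-04,
        7.20454631e+01, -1.14627384e+00]), 'joint_vel': array([ 0.03820665, -0.01923778,  0.04992501, -0.01326341, -0.04978826,
       -0.00981449]), 'joint_torque': array([-3.53124342e-04, -4.11989379e+01, -2.32038528e+01,  7.27694621e-02,
        3.83380952e-02, -2.94308620e-05]), 'position': array([0.21158044, 0.53462722, 0.1896298 ]), 'tool_rot': array([[-9.29837918e-01,  3.67969354e-01, -4.47601227e-06],
       [ 3.67969354e-01,  9.29837917e-01, -4.29822124e-05],
       [-1.16541710e-05, -4.16135262e-05, -9.99999999e-01]]), 'contact_force': array([-0.24987642, -0.42437332, -0.12403645]), 'torque': array([ 0.02457181, -0.01199377, -0.01438672]), 'grasp_force': 0.0, 'grip_width': 0.09104662102631877}
```

View pics/top0.png

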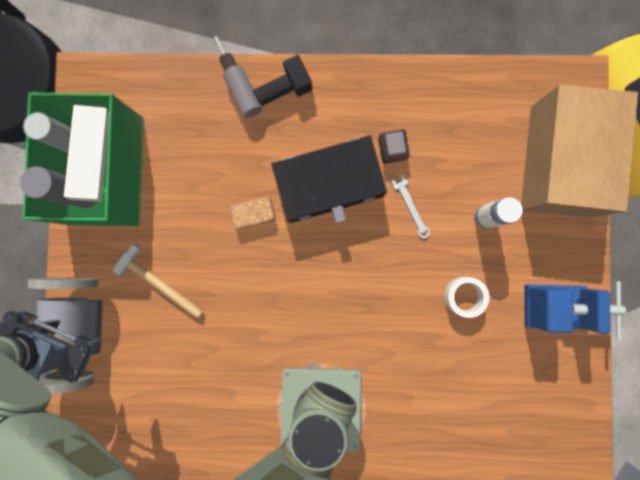

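View pics/scene0.png

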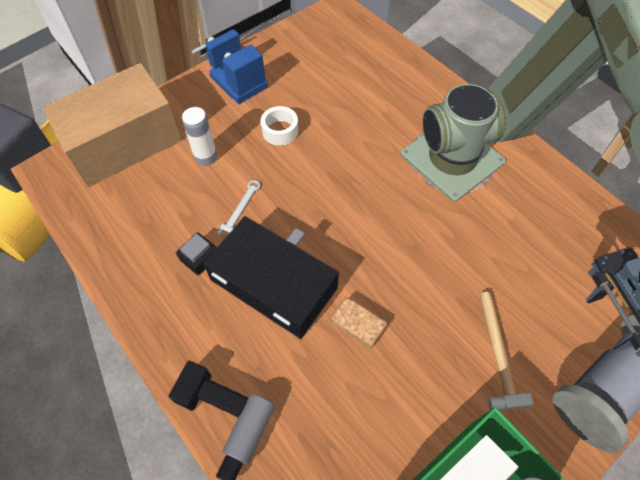

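The top view shows the case around (330,179), with corners near (273,162), (373,137), (385,190) and (290,220), and the grey tab at (339,214). The scene view agrees, with the tab at (296,236). Next I fit the case pose by its silhouette in both views.

```bash
cat > fit.py <<'E'
from h import *
from scipy.optimize import minimize
V=[]
for c,seed in [('top',(330,179)),('scene',(270,275))]:
    im=cv2.imread(f'pics/{c}0.png'); i=optics.camera_info(c)
    m=(im.max(2)<50).astype(np.uint8); m=cv2.morphologyEx(m,cv2.MORPH_OPEN,np.ones((5,5)))
    n,l=cv2.connectedComponents(m,connectivity=4); m=(l==l[seed[1],seed[0]]); print(c,m.sum()); V.append((i,m,c,im))
def corners(p,h=.088):
    x,y,a=p; R=np.array([[np.cos(a),-np.sin(a)],[np.sin(a),np.cos(a)]])
    b=np.array([[sx*.075,sy*.13] for sx in(-1,1) for sy in(-1,1)])@R.T+[x,y]
    return np.vstack([np.c_[b,np.full(4,z)] for z in (0,h)])
def cost(p,vs=V):
    s=0
    for i,m,_,_ in vs:
        k=np.zeros(m.shape,np.uint8); h=cv2.convexHull(proj(i,corners(p)).astype(np.float32))
        cv2.fillConvexPoly(k,np.round(h*16).astype(np.int32),1,shift=4); k=k>0
        s+=1-(k&m).sum()/(k|m).sum()
    return s
for vs in (V[:1],V[1:],V):
    r=min((minimize(cost,[.6,-.02,a],args=(vs,),method='Nelder-Mead',options=dict(initial_simplex=np.array([.6,-.02,a])+np.vstack([np.zeros(3),np.diag([.02,.02,.1])]))) for a in (.15,.25,.35)),key=lambda r:r.fun)
    print(r.x,np.degrees(r.x[2]),r.fun)
x,y,a=r.x; u=np.array([np.cos(a),np.sin(a)]); 
t=np.array([x,y])-.101*u; print('tab',t)
for i,m,c,im in V:
    print(c,'tab px',proj(i,[[*t,.086]]))
E
python3 fit.py; python3 - <<'E'
from h import *
for c,px in [('top',(339,214)),('scene',(296,236))]: print(at_z(optics.camera_info(c),px,.086))
E
```

```text
top 304219
scene 2502
[ 0.91174725 -0.16840636 -0.63517116] -36.39262689479139 0.9746038215890527
[ 0.54431042  0.02114624 -0.44102851] -25.269071998221406 0.7053613604156825
[ 0.54508616  0.02058032 -0.43999237] -25.20970576903107 1.68343584938944
tab [0.45370592 0.06359951]
top tab px [[297.24216012 232.80537788]]
scene tab px [[340.78426787 253.7602056 ]]
[ 0.50205075 -0.03913999  0.086     ]
[ 0.50226042 -0.03488402  0.086     ]
```

```bash
python3 - <<'E'
s=open('fit.py').read()
s=s.replace("m=(im.max(2)<50).astype(np.uint8); m=cv2.morphologyEx(m,cv2.MORPH_OPEN,np.ones((5,5)))",
"m=((im[:,:,2].astype(int)<65)&(im.max(2)<75)).astype(np.uint8); m=cv2.morphologyEx(cv2.morphologyEx(m,cv2.MORPH_CLOSE,np.ones((3,3))),cv2.MORPH_OPEN,np.ones((7,7)))")
s+="""
out=[]
for i,m,c,im in V:
    o=im.copy(); o[m]=o[m]//2+np.array([0,90,0],np.uint8)
    cv2.polylines(o,[cv2.convexHull(np.round(proj(i,corners(r.x))).astype(np.int32))],True,(0,0,255),1)
    q=np.round(proj(i,[[*t,.086]])[0]).astype(int); cv2.circle(o,tuple(map(int,q)),2,(255,0,255),-1)
    cx,cy=np.round(proj(i,[[x,y,.08]])[0]).astype(int); out.append(cv2.resize(o[max(cy-80,0):cy+80,cx-80:cx+80],(400,400)))
cv2.imwrite('pics/fit.png',np.hstack(out))
"""
open('fit.py','w').write(s)
E
python3 fit.py
```

```text
top 5950
scene 8699
[ 0.59139347 -0.01318311  0.31682943] 18.152988997422863 0.12151188542743241
[ 0.59452526 -0.01076528  0.27972089] 16.02682667685899 0.10110333121154258
[ 0.59393911 -0.0113194   0.26828901] 15.371828112487405 0.22828890444874284
tab [ 0.4965523  -0.03809269]
top tab px [[338.54169877 216.20398028]]
scene tab px [[297.10540328 233.64930712]]
```

View pics/fit.png

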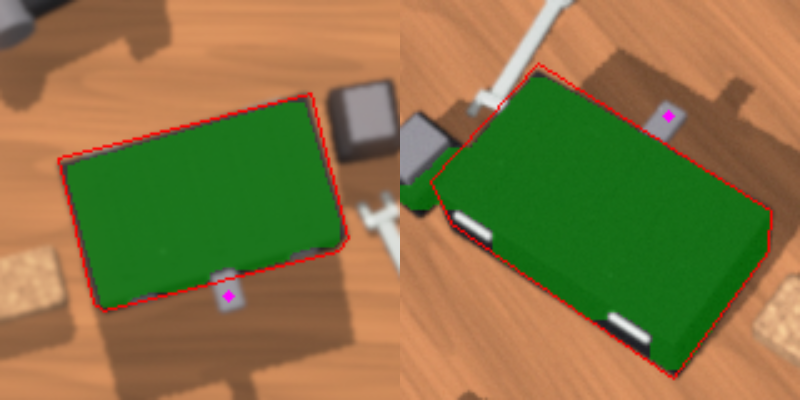

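Case pose: centre (0.594, -0.011), yaw 15.4°. Tab point: (0.497, -0.038). Both views agree, so I move above the tab with tool y along case y, a turn of +37°.

Request:
play_rows:
  rows:
    - [0.022, -0.045, 0, 3, 0.09]
    - [0.045, -0.09, 0, 6, 0.09]
    - [0.067, -0.134, 0, 9, 0.09]
    - [0.09, -0.179, 0, 12, 0.09]
    - [0.112, -0.224, 0, 15, 0.09]
    - [0.134, -0.269, 0, 18, 0.09]
    - [0.157, -0.314, 0, 21, 0.09]
    - [0.179, -0.358, 0, 24, 0.09]
    - [0.202, -0.403, 0, 27, 0.09]
    - [0.224, -0.448, 0, 30, 0.09]

```text
time_s: 1.5
position: [0.4358, 0.0857, 0.1901]
tool_rot: [[-0.989, -0.148, 0.001], [-0.148, 0.989, 0.0], [-0.001, 0.0, -1.0]]
contact_force: [1.4, 1.0, 0.4]
grip_width: 0.0899
grasp_force: 0.0
```

Request:
play_rows:
  rows:
    - [0.022, -0.045, 0, 3, 0.09]
    - [0.045, -0.09, 0, 5, 0.09]
    - [0.061, -0.124, 0, 7, 0.09]
    - [0.061, -0.124, 0, 7, 0.09]
    - [0.061, -0.124, 0, 7, 0.09]
    - [0.061, -0.124, 0, 7, 0.09]

```text
time_s: 2.1
position: [0.4955, -0.0355, 0.1896]
tool_rot: [[-0.964, -0.266, -0.001], [-0.266, 0.964, 0.001], [0.0, 0.001, -1.0]]
contact_force: [-0.1, -0.0, -0.8]
grip_width: 0.0897
grasp_force: 0.0
```

```bash
python3 - <<'E'
from h import *
i,im=snap('wrist','w1.png'); o=ctrl.get_obs()
print(o['time_s'],o['position'],o['q'],o['tool_rot'][:,1],o['contact_force'])
for r in search_frame('lid_tab','wrist')[:2]: print(r['at'],r['conf'],at_z(i,r['at'],.086))
a=np.radians(15.4);u=np.array([np.cos(a),np.sin(a)]);c=np.array([.594,-.0113])
P=[[*(c-.101*u),.086],[*(c-.075*u),.088]]
print(proj(i,P))
E
```

```text
2.15 [ 0.49551685 -0.03524906  0.18971022] [-5.41371120e+00  1.12661428e+01  9.94416459e+01  2.69630184e-02
  6.93137245e+01 -1.10904897e+02] [-2.66929754e-01  9.63715834e-01  5.45204916e-04] [-1.03091585  0.14943908 -0.2173274 ]
[309.0, 292.2] 0.65 [ 0.55838646 -0.02408565  0.086     ]
[[311.81934765 228.69526295]
 [311.85661121 256.29434915]]
```

View pics/w1.png

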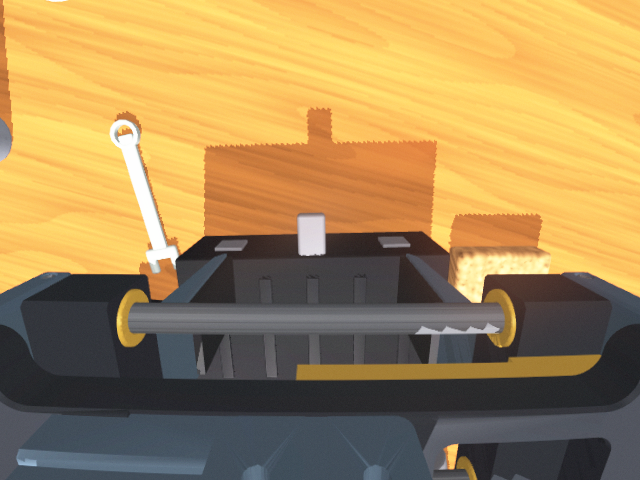

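The wrist view shows the tab at (312,233), spanning rows 213–255. The predicted position was (312,229), and the case is square to the gripper. I go down and grip.

Request:
play_rows:
  rows:
    - [0.001, -0.003, -0.03, 0, 0.07]
    - [0.001, -0.003, -0.06, 0, 0.07]
    - [0.001, -0.003, -0.09, 0, 0.07]
    - [0.001, -0.003, -0.115, 0, 0.07]
    - [0.001, -0.003, -0.129, 0, 0.06]
    - [0.001, -0.003, -0.129, 0, 0.03]
    - [0.001, -0.003, -0.129, 0, 0.015]
    - [0.001, -0.003, -0.129, 0, 0.01]
    - [0.001, -0.003, -0.129, 0, 0.01]
    - [0.001, -0.003, -0.129, 0, 0.01]
  grip_force: 15

```text
time_s: 3.2
position: [0.4977, -0.0395, 0.0615]
tool_rot: [[-0.964, -0.266, 0.002], [-0.266, 0.964, -0.001], [-0.002, -0.001, -1.0]]
contact_force: [-0.2, -0.6, 1.0]
grip_width: 0.0252
grasp_force: 15.2
```

```bash
python3 - <<'E'
from h import *
o=ctrl.get_obs(); print(o['time_s'],o['position'],o['contact_force'],o['grip_width'],o['grasp_force'])
i=optics.camera_info('wrist'); print(i['xyz'],i['attitude'])
a=np.radians(15.4);u=np.array([np.cos(a),np.sin(a)])
# arc in case frame from tab start; rows per call 10, 5 calls w/ slow ends
th=np.linspace(0,1,51); th=1.75*(th-np.sin(2*np.pi*th)/(2*np.pi)*0.6)
p=np.arctan2(10,176); r=np.hypot(.176,.010)
D=np.c_[np.outer(r*(np.cos(p)-np.cos(th+p)),u), r*(np.sin(th+p)-np.sin(p))]
for k in range(5): print((D[10*k+1:10*k+11]-D[10*k]).round(4).tolist(), round(th[10*k+10],2))
E
```

```text
3.2 [ 0.49772617 -0.03954066  0.06151215] [-0.19994736 -0.64900257  0.98878652] 0.025205216142760112 15.207937359809875
[ 0.4274664 -0.0581247  0.2565524] [[-2.66477482e-01 -9.30647676e-01 -2.50768129e-01]
 [ 9.63841036e-01 -2.57423562e-01 -6.88735580e-02]
 [-4.56608332e-04 -2.60053866e-01  9.65594003e-01]]
[[0.0002, 0.0, 0.0025], [0.0003, 0.0001, 0.005], [0.0006, 0.0002, 0.0076], [0.0009, 0.0002, 0.0104], [0.0012, 0.0003, 0.0135], [0.0017, 0.0005, 0.0168], [0.0023, 0.0006, 0.0203], [0.003, 0.0008, 0.0243], [0.0038, 0.0011, 0.0286], [0.0049, 0.0014, 0.0332]] 0.19
[[0.0013, 0.0004, 0.0051], [0.0029, 0.0008, 0.0105], [0.0048, 0.0013, 0.0164], [0.0071, 0.002, 0.0226], [0.0098, 0.0027, 0.0291], [0.0129, 0.0036, 0.0359], [0.0165, 0.0045, 0.0429], [0.0206, 0.0057, 0.0501], [0.0252, 0.0069, 0.0574], [0.0303, 0.0084, 0.0646]] 0.6
[[0.0057, 0.0016, 0.0072], [0.0118, 0.0033, 0.0142], [0.0185, 0.0051, 0.021], [0.0256, 0.007, 0.0275], [0.0331, 0.0091, 0.0336], [0.0408, 0.0112, 0.0393], [0.0489, 0.0135, 0.0444], [0.0571, 0.0157, 0.0491], [0.0653, 0.018, 0.0532], [0.0736, 0.0203, 0.0567]] 1.15
[[0.0082, 0.0023, 0.003], [0.0162, 0.0045, 0.0055], [0.024, 0.0066, 0.0075], [0.0316, 0.0087, 0.009], [0.0387, 0.0107, 0.0102], [0.0455, 0.0125, 0.011], [0.0519, 0.0143, 0.0114], [0.0579, 0.0159, 0.0116], [0.0634, 0.0175, 0.0116], [0.0684, 0.0188, 0.0115]] 1.56
[[0.0046, 0.0013, -0.0003], [0.0088, 0.0024, -0.0007], [0.0127, 0.0035, -0.0011], [0.0161, 0.0044, -0.0016], [0.0193, 0.0053, -0.0021], [0.0222, 0.0061, -0.0026], [0.0249, 0.0069, -0.0031], [0.0274, 0.0075, -0.0036], [0.0298, 0.0082, -0.0041], [0.0321, 0.0088, -0.0047]] 1.75
```

Request:
play_rows:
  rows:
    - [0.0002, 0.0, 0.0025, 0, 0.01]
    - [0.0003, 0.0001, 0.005, 0, 0.01]
    - [0.0006, 0.0002, 0.0076, 0, 0.01]
    - [0.0009, 0.0002, 0.0104, 0, 0.01]
    - [0.0012, 0.0003, 0.0135, 0, 0.01]
    - [0.0017, 0.0005, 0.0168, 0, 0.01]
    - [0.0023, 0.0006, 0.0203, 0, 0.01]
    - [0.003, 0.0008, 0.0243, 0, 0.01]
    - [0.0038, 0.0011, 0.0286, 0, 0.01]
    - [0.0049, 0.0014, 0.0332, 0, 0.01]

```text
time_s: 4.2
position: [0.5017, -0.0379, 0.0942]
tool_rot: [[-0.964, -0.266, -0.001], [-0.266, 0.964, 0.0], [0.001, 0.0, -1.0]]
contact_force: [-0.0, 0.0, -0.6]
grip_width: 0.0099
grasp_force: 0.0
```

The grip was lost: the fingers closed to 10 mm. I look at what happened.

```bash
python3 - <<'E'
from h import *
i,im=snap('wrist','w2.png'); j,im2=snap('scene','s2.png')
cv2.imwrite('pics/c2.png',np.hstack([cv2.resize(im,(400,300)),cv2.resize(im2[180:360,170:410],(400,300))])[:,:,::-1])
o=ctrl.get_obs(); print(o['time_s'],o['position'],o['contact_force'],o['grip_width'])
E
```

```text
4.3 [ 0.50254674 -0.03796649  0.09464801] [0.42147878 0.02436032 0.10777393] 0.009833920527047103
```

View pics/c2.png

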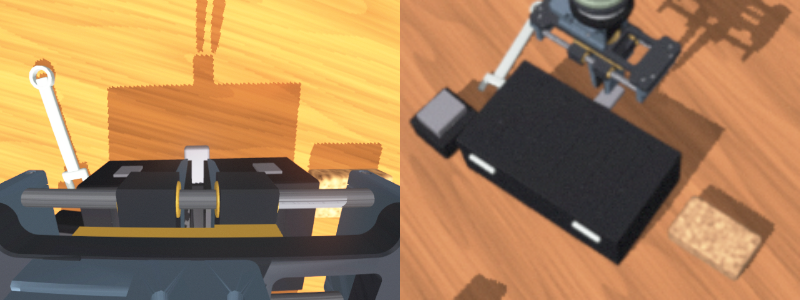

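The lid is shut and the fingers slipped up off the tab, which sits centred below them. I regrip with more force and lift slowly at first.

Request:
play_rows:
  rows:
    - [-0.0049, -0.002, 0, 0, 0.06]
    - [-0.0049, -0.002, 0, 0, 0.06]
    - [-0.0049, -0.002, -0.01, 0, 0.06]
    - [-0.0049, -0.002, -0.025, 0, 0.06]
    - [-0.0049, -0.002, -0.035, 0, 0.05]
    - [-0.0049, -0.002, -0.035, 0, 0.03]
    - [-0.0049, -0.002, -0.035, 0, 0.01]
    - [-0.0049, -0.002, -0.035, 0, 0.01]
    - [-0.0049, -0.002, -0.035, 0, 0.01]
    - [-0.0049, -0.002, -0.035, 0, 0.01]
  grip_force: 45

```text
time_s: 5.3
position: [0.4975, -0.0396, 0.0593]
tool_rot: [[-0.964, -0.266, 0.001], [-0.266, 0.964, 0.0], [-0.001, 0.0, -1.0]]
contact_force: [0.5, 1.6, 0.5]
grip_width: 0.0254
grasp_force: 45.0
```

Request:
play_rows:
  rows:
    - [0, 0, 0.001, 0, 0.01]
    - [0.0001, 0, 0.002, 0, 0.01]
    - [0.0002, 0, 0.003, 0, 0.01]
    - [0.0003, 0.0001, 0.005, 0, 0.01]

```text
time_s: 5.7
position: [0.4979, -0.0395, 0.0639]
tool_rot: [[-0.964, -0.266, 0.001], [-0.266, 0.964, 0.001], [-0.001, 0.0, -1.0]]
contact_force: [3.8, 4.4, -3.8]
grip_width: 0.0249
grasp_force: 45.0
```

Request:
play_rows:
  rows:
    - [0.0002, 0, 0.0022, 0, 0.01]
    - [0.0004, 0.0001, 0.0045, 0, 0.01]
    - [0.0008, 0.0002, 0.0075, 0, 0.01]
    - [0.0012, 0.0003, 0.0105, 0, 0.01]

```text
time_s: 6.1
position: [0.4992, -0.0392, 0.0742]
tool_rot: [[-0.964, -0.266, 0.001], [-0.266, 0.964, 0.001], [-0.001, 0.001, -1.0]]
contact_force: [3.8, 4.3, -4.9]
grip_width: 0.0249
grasp_force: 45.0
```

Request:
play_rows:
  rows:
    - [0.0007, 0.0002, 0.004, 0, 0.01]
    - [0.0015, 0.0004, 0.0085, 0, 0.01]
    - [0.0024, 0.0007, 0.0131, 0, 0.01]
    - [0.0034, 0.001, 0.0177, 0, 0.01]
    - [0.0047, 0.0014, 0.0228, 0, 0.01]
    - [0.0063, 0.0018, 0.0282, 0, 0.01]
    - [0.0082, 0.0023, 0.0341, 0, 0.01]
    - [0.0105, 0.003, 0.0403, 0, 0.01]
    - [0.0132, 0.0037, 0.0468, 0, 0.01]
    - [0.0163, 0.0046, 0.0536, 0, 0.01]

```text
time_s: 7.1
position: [0.5156, -0.0344, 0.1279]
tool_rot: [[-0.964, -0.264, 0.001], [-0.264, 0.964, 0.001], [-0.001, 0.001, -1.0]]
contact_force: [4.8, 3.6, -5.4]
grip_width: 0.0239
grasp_force: 44.9
```

Request:
play_rows:
  rows:
    - [0.004, 0.0011, 0.007, 0, 0.01]
    - [0.0083, 0.0023, 0.0142, 0, 0.01]
    - [0.0131, 0.0036, 0.0215, 0, 0.01]
    - [0.0182, 0.005, 0.0287, 0, 0.01]
    - [0.0241, 0.0066, 0.0359, 0, 0.01]
    - [0.0302, 0.0084, 0.0429, 0, 0.01]

```text
time_s: 7.7
position: [0.5443, -0.0259, 0.1712]
tool_rot: [[-0.964, -0.265, -0.003], [-0.265, 0.964, 0.001], [0.002, 0.002, -1.0]]
contact_force: [-0.1, 4.6, -4.0]
grip_width: 0.023
grasp_force: 44.9
```

```bash
python3 - <<'E'
from h import *
i,im=snap('wrist','w3.png'); j,im2=snap('scene','s3.png')
cv2.imwrite('pics/c3.png',np.hstack([cv2.resize(im,(400,300)),cv2.resize(im2[150:330,170:410],(400,300))])[:,:,::-1])
o=ctrl.get_obs(); print(o['time_s'],o['position'],o['contact_force'],o['torque'],o['grip_width'])
E
```

```text
7.8 [ 0.54505275 -0.0257643   0.17196035] [-1.59690041  4.97441637 -2.02827241] [ 0.99753229  0.40253729 -0.09915125] 0.022501391198153666
```

View pics/c3.png

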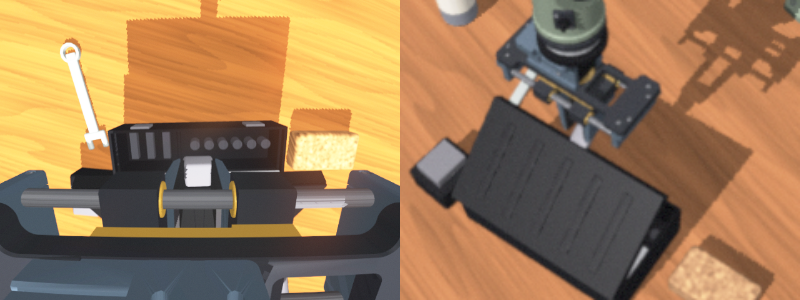

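The lid is following, at about 44°. I continue with a small sideways relief of the +y side load.

```bash
python3 - <<'E'
import numpy as np
a=np.radians(15.4);u=np.array([np.cos(a),np.sin(a)])
s=np.linspace(0,1,25); th=.77+.98*(s+.25*np.sin(np.pi*s)*s**0.5*1.0)
th=.77+.98*(1-(1-s)**1.5)
r=.1745;p=np.arctan2(8,176)
D=np.c_[np.outer(r*(np.cos(.77+p)-np.cos(th+p)),u), r*(np.sin(th+p)-np.sin(p+.77))]
for k,e in ((0,8),(8,16),(16,24)): print((D[k+1:e+1]-D[k]).round(4).tolist(), th[e])
E
```

```text
[[0.0076, 0.0021, 0.007], [0.0155, 0.0043, 0.0134], [0.0235, 0.0065, 0.0192], [0.0316, 0.0087, 0.0243], [0.0398, 0.011, 0.0289], [0.048, 0.0132, 0.0329], [0.0561, 0.0155, 0.0363], [0.0642, 0.0177, 0.0392]] 1.216555567127219
[[0.0079, 0.0022, 0.0024], [0.0157, 0.0043, 0.0043], [0.0233, 0.0064, 0.0059], [0.0307, 0.0085, 0.007], [0.0378, 0.0104, 0.0077], [0.0446, 0.0123, 0.0081], [0.0511, 0.0141, 0.0083], [0.0572, 0.0158, 0.0081]] 1.561398912064722
[[0.0058, 0.0016, -0.0003], [0.0111, 0.0031, -0.0008], [0.016, 0.0044, -0.0014], [0.0204, 0.0056, -0.0021], [0.0243, 0.0067, -0.0027], [0.0275, 0.0076, -0.0034], [0.03, 0.0083, -0.004], [0.0314, 0.0087, -0.0043]] 1.75
```

Request:
play_rows:
  rows:
    - [0.0074, 0.0026, 0.007, 0, 0.01]
    - [0.0152, 0.0053, 0.0134, 0, 0.01]
    - [0.0231, 0.008, 0.0192, 0, 0.01]
    - [0.0312, 0.0102, 0.0243, 0, 0.01]
    - [0.0394, 0.0125, 0.0289, 0, 0.01]
    - [0.0476, 0.0147, 0.0329, 0, 0.01]
    - [0.0557, 0.017, 0.0363, 0, 0.01]
    - [0.0638, 0.0192, 0.0392, 0, 0.01]
  grip_force: 50

```text
time_s: 8.6
position: [0.6065, -0.0075, 0.2158]
tool_rot: [[-0.964, -0.266, -0.003], [-0.266, 0.964, -0.001], [0.003, -0.0, -1.0]]
contact_force: [-12.2, 4.7, 21.9]
grip_width: 0.0223
grasp_force: 50.0
```

The forces suggest the finger corners bear on the lid edge at this angle, so I continue slightly further out radially.

Request:
play_rows:
  rows:
    - [0.0065, 0.0018, 0.0044, 0, 0.01]
    - [0.0145, 0.004, 0.0066, 0, 0.01]
    - [0.0222, 0.006, 0.0082, 0, 0.01]
    - [0.0297, 0.008, 0.0093, 0, 0.01]

```text
time_s: 9.0
position: [0.6386, 0.0021, 0.2266]
tool_rot: [[-0.964, -0.266, 0.004], [-0.266, 0.964, 0.002], [-0.005, 0.001, -1.0]]
contact_force: [-8.8, 6.9, 24.1]
grip_width: 0.0223
grasp_force: 50.1
```

Request:
play_rows:
  rows:
    - [0.004, 0.001, 0.0055, 0, 0.01]
    - [0.0095, 0.0025, 0.0067, 0, 0.01]
    - [0.015, 0.004, 0.0072, 0, 0.01]
    - [0.021, 0.0057, 0.0075, 0, 0.01]
    - [0.0271, 0.0074, 0.0076, 0, 0.01]
    - [0.0325, 0.0089, 0.0074, 0, 0.01]

```text
time_s: 9.6
position: [0.672, 0.0122, 0.2314]
tool_rot: [[-0.964, -0.267, 0.004], [-0.267, 0.964, 0.004], [-0.005, 0.003, -1.0]]
contact_force: [-4.4, 10.1, 11.6]
grip_width: 0.0222
grasp_force: 50.0
```

Request:
play_rows:
  rows:
    - [0.004, 0.0025, 0.003, 0, 0.01]
    - [0.008, 0.0045, 0.004, 0, 0.01]
    - [0.0125, 0.006, 0.004, 0, 0.01]
    - [0.017, 0.0075, 0.0035, 0, 0.01]
    - [0.0215, 0.0087, 0.003, 0, 0.01]
    - [0.026, 0.01, 0.002, 0, 0.01]
    - [0.03, 0.011, 0.001, 0, 0.01]
    - [0.033, 0.012, 0, 0, 0.01]

```text
time_s: 10.4
position: [0.706, 0.0224, 0.2294]
tool_rot: [[-0.964, -0.266, 0.006], [-0.266, 0.964, 0.002], [-0.006, -0.0, -1.0]]
contact_force: [-0.5, 5.9, 10.0]
grip_width: 0.022
grasp_force: 50.0
```

The lid is at about 1.75 rad, past upright. I release and go straight up.

Request:
play_rows:
  rows:
    - [0.001, 0.0005, 0.002, 0, 0.018]
    - [0.001, 0.0005, 0.002, 0, 0.03]
    - [0.001, 0.0005, 0.002, 0, 0.05]
    - [0.001, 0.0005, 0.002, 0, 0.06]
    - [0.001, 0.0005, 0.02, 0, 0.06]
    - [0.001, 0.0005, 0.045, 0, 0.06]
    - [0.001, 0.0005, 0.075, 0, 0.06]
    - [-0.02, -0.005, 0.085, 0, 0.04]
    - [-0.06, -0.012, 0.085, 0, 0.02]
    - [-0.1, -0.02, 0.085, 0, 0.005]
  grip_force: 20

```text
time_s: 11.4
position: [0.6034, 0.0005, 0.3114]
tool_rot: [[-0.964, -0.265, 0.0], [-0.265, 0.964, -0.001], [-0.0, -0.001, -1.0]]
contact_force: [-0.7, 0.4, -0.2]
grip_width: 0.0387
grasp_force: 0.0
```

```bash
python3 - <<'E'
from h import *
i,im=snap('top','t4.png'); j,im2=snap('scene','s4.png')
cv2.imwrite('pics/c4.png',np.hstack([cv2.resize(im[100:260,230:430],(400,320)),cv2.resize(im2[150:342,170:410],(400,320))])[:,:,::-1])
o=ctrl.get_obs(); print(o['time_s'],o['position'],o['contact_force'],o['grip_width'])
for c in('top','scene'):
  for q in ('cover_wide_top','cover_narrow_top'):
    for r in search_frame(q,c)[:1]: print(c,q,r['at'],r['conf'],at_z(optics.camera_info(c),r['at'],.064))
a=np.radians(15.4);u=np.array([np.cos(a),np.sin(a)]);v=np.array([-u[1],u[0]]);c=np.array([.594,-.0113])
for X in (.0335,.02,-.02): print(X,c+X*u+.048*v)
E
```

```text
11.5 [ 5.99043686e-01 -5.55327495e-05  3.12373370e-01] [ 0.85062453 -0.45375632 -0.05141163] 0.03048077847452334
top cover_wide_top [307.1, 172.1] 0.64 [0.61019002 0.0434989  0.064     ]
top cover_narrow_top [366.2, 161.3] 0.76 [ 0.63962624 -0.10616232  0.064     ]
scene cover_wide_top [281.6, 291.5] 0.61 [0.60532097 0.04387187 0.064     ]
0.0335 [0.6135505  0.04387271]
0.02 [0.60053521 0.0402877 ]
-0.02 [0.5619714  0.02966546]
```

View pics/c4.png

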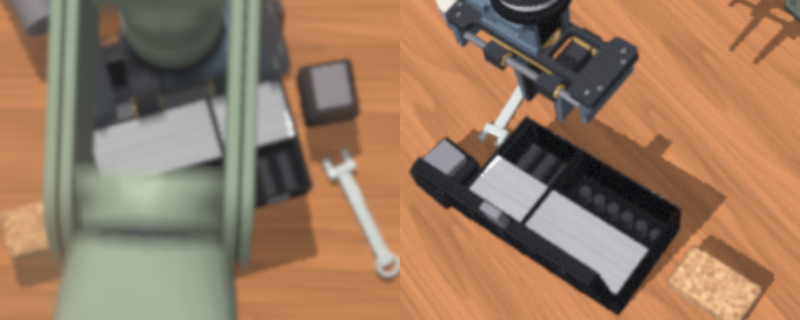

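The lid stands open on its stop in the scene view (c4, right half). The wide cover is at the hinge end near scene pixel (281,291), about (0.608, 0.044). I go down above it with closed fingers.

Request:
play_rows:
  rows:
    - [0.003, 0.02, 0, 0, 0.0]
    - [0.004, 0.041, -0.02, 0, 0.0]
    - [0.004, 0.041, -0.06, 0, 0.0]
    - [0.004, 0.041, -0.1, 0, 0.0]
    - [0.004, 0.041, -0.14, 0, 0.0]
    - [0.004, 0.041, -0.18, 0, 0.0]
    - [0.004, 0.041, -0.21, 0, 0.0]
    - [0.004, 0.041, -0.228, 0, 0.0]
    - [0.004, 0.041, -0.236, 0, 0.0]
    - [0.004, 0.041, -0.236, 0, 0.0]

```text
time_s: 12.7
position: [0.6084, 0.0426, 0.0743]
tool_rot: [[-0.964, -0.266, -0.002], [-0.266, 0.964, -0.0], [0.002, 0.0, -1.0]]
contact_force: [0.3, -0.7, -0.2]
grip_width: 0.0006
grasp_force: 0.0
```

Request:
play_rows:
  rows:
    - [-0.004, -0.001, -0.003, 0, 0.0]
    - [-0.006, -0.0016, -0.006, 0, 0.0]
    - [-0.006, -0.0016, -0.008, 0, 0.0]
    - [-0.006, -0.0016, -0.0095, 0, 0.0]
    - [-0.006, -0.0016, -0.0105, 0, 0.0]
    - [-0.006, -0.0016, -0.0105, 0, 0.0]

```text
time_s: 13.3
position: [0.6021, 0.041, 0.0653]
tool_rot: [[-0.964, -0.266, 0.0], [-0.266, 0.964, 0.0], [-0.0, 0.0, -1.0]]
contact_force: [-0.3, -0.6, 0.9]
grip_width: 0.0004
grasp_force: 0.0
```

Request:
play_rows:
  rows:
    - [0, 0, -0.001, 0, 0.0]
    - [0, 0, -0.002, 0, 0.0]
    - [0, 0, -0.002, 0, 0.0]

```text
time_s: 13.6
position: [0.602, 0.041, 0.0631]
tool_rot: [[-0.964, -0.266, -0.0], [-0.266, 0.964, 0.0], [0.0, 0.0, -1.0]]
contact_force: [-0.2, 0.0, -0.1]
grip_width: 0.0005
grasp_force: 0.0
```

Request:
play_rows:
  rows:
    - [0, 0, -0.001, 0, 0.0]
    - [0, 0, -0.002, 0, 0.0]
    - [0, 0, -0.002, 0, 0.0]

```text
time_s: 13.9
position: [0.602, 0.0409, 0.0611]
tool_rot: [[-0.964, -0.266, -0.0], [-0.266, 0.964, 0.0], [0.0, 0.0, -1.0]]
contact_force: [0.1, 0.1, -0.1]
grip_width: 0.0003
grasp_force: 0.0
```

```bash
python3 - <<'E'
from h import *
j,im2=snap('scene','s5.png'); i,im=snap('wrist','w5.png')
p=proj(j,[[.602,.041,.064]])[0]; print(p, ctrl.get_obs()['position'])
cv2.imwrite('pics/c5.png',np.hstack([cv2.resize(im,(400,300)),cv2.resize(im2[210:330,190:350],(400,300),interpolation=cv2.INTER_CUBIC)])[:,:,::-1])
E
```

```text
[282.00656254 289.6720715 ] [0.60207309 0.04097784 0.06120548]
```

View pics/c5.png

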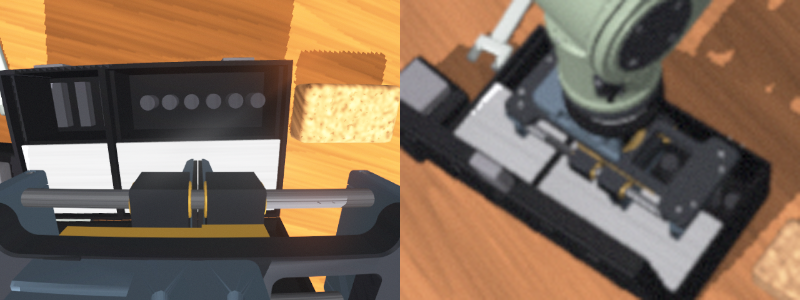

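The fingers are above the middle of the wide cover (wrist half near (197,175)) but not touching yet. I continue down in small steps.

Request:
play_rows:
  rows:
    - [0, 0, -0.001, 0, 0.0]
    - [0, 0, -0.0015, 0, 0.0]

```text
time_s: 14.2
position: [0.6021, 0.0409, 0.0597]
tool_rot: [[-0.964, -0.266, -0.0], [-0.266, 0.964, 0.0], [0.0, 0.0, -1.0]]
contact_force: [-0.4, -0.7, -0.3]
grip_width: 0.0002
grasp_force: 0.0
```

Request:
play_rows:
  rows:
    - [0, 0, -0.001, 0, 0.0]
    - [0, 0, -0.0015, 0, 0.0]

```text
time_s: 14.4
position: [0.602, 0.0409, 0.0582]
tool_rot: [[-0.964, -0.266, -0.0], [-0.266, 0.964, 0.0], [0.0, 0.0, -1.0]]
contact_force: [0.1, 0.3, -0.3]
grip_width: 0.0009
grasp_force: 0.0
```

Request:
play_rows:
  rows:
    - [0, 0, -0.001, 0, 0.0]
    - [0, 0, -0.0015, 0, 0.0]

```text
time_s: 14.6
position: [0.602, 0.0409, 0.0566]
tool_rot: [[-0.964, -0.266, -0.0], [-0.266, 0.964, 0.0], [0.0, 0.0, -1.0]]
contact_force: [-0.2, -1.3, 0.2]
grip_width: 0.0006
grasp_force: 0.0
```

Request:
play_rows:
  rows:
    - [0, 0, -0.001, 0, 0.0]
    - [0, 0, -0.0015, 0, 0.0]

```text
time_s: 14.8
position: [0.6021, 0.0409, 0.0552]
tool_rot: [[-0.964, -0.266, -0.0], [-0.266, 0.964, 0.0], [0.0, 0.0, -1.0]]
contact_force: [-0.0, -0.1, -0.2]
grip_width: 0.0004
grasp_force: 0.0
```

```bash
python3 - <<'E'
from h import *
i,im=snap('wrist','w6.png'); o=ctrl.get_obs(); print(o['time_s'])
R=o['tool_rot'];p=o['position']
hx=[p+R@np.array([sx*.016,sy*.01,dz]) for dz in (-.02,-.01,0) for sx in(-1,1) for sy in (-1,1)]
q=proj(i,hx); print(q.round(0).tolist())
w5=cv2.imread('pics/w5.png'); w6=im[:,:,::-1]
out=[]
for k,w in enumerate((w5,w6)):
    w=w.copy()
    if k: 
        for a in q: cv2.circle(w,tuple(map(int,a)),1,(0,0,255),-1)
    out.append(cv2.resize(w[200:330,240:400],(400,325),interpolation=cv2.INTER_CUBIC))
cv2.imwrite('pics/c6.png',np.hstack(out))
E
```

```text
14.85
[[297.0, 306.0], [332.0, 306.0], [296.0, 253.0], [333.0, 253.0], [298.0, 298.0], [331.0, 298.0], [297.0, 248.0], [332.0, 248.0], [299.0, 291.0], [331.0, 291.0], [298.0, 243.0], [331.0, 243.0]]
```

View pics/c6.png

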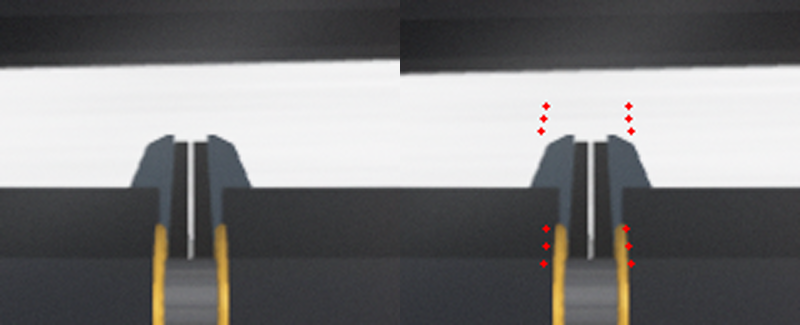

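The fingertips appear at row ~254. The TCP would put them lower, so the tips seem to end well short of the stated TCP. Contact by force is the guard as I keep creeping down.

Request:
play_rows:
  rows:
    - [0, 0, -0.001, 0, 0.0]
    - [0, 0, -0.002, 0, 0.0]
    - [0, 0, -0.002, 0, 0.0]

```text
time_s: 15.15
position: [0.602, 0.041, 0.0531]
tool_rot: [[-0.964, -0.266, -0.0], [-0.266, 0.964, 0.0], [0.0, 0.0, -1.0]]
contact_force: [-0.1, 0.2, 0.4]
grip_width: 0.0007
grasp_force: 0.0
```

Request:
play_rows:
  rows:
    - [0, 0, -0.001, 0, 0.0]
    - [0, 0, -0.002, 0, 0.0]
    - [0, 0, -0.002, 0, 0.0]

```text
time_s: 15.45
position: [0.602, 0.0409, 0.0511]
tool_rot: [[-0.964, -0.266, -0.0], [-0.266, 0.964, 0.0], [0.0, 0.0, -1.0]]
contact_force: [-1.1, -0.4, -0.2]
grip_width: 0.0007
grasp_force: 0.0
```

Request:
play_rows:
  rows:
    - [0, 0, -0.001, 0, 0.0]
    - [0, 0, -0.002, 0, 0.0]
    - [0, 0, -0.002, 0, 0.0]

```text
time_s: 15.75
position: [0.602, 0.0409, 0.0491]
tool_rot: [[-0.964, -0.266, -0.0], [-0.266, 0.964, 0.0], [0.0, 0.0, -1.0]]
contact_force: [0.1, 0.6, -0.5]
grip_width: 0.0003
grasp_force: 0.0
```

Request:
play_rows:
  rows:
    - [0, 0, -0.001, 0, 0.0]
    - [0, 0, -0.0015, 0, 0.0]

```text
time_s: 15.95
position: [0.6021, 0.041, 0.0477]
tool_rot: [[-0.964, -0.266, -0.0], [-0.266, 0.964, 0.0], [0.0, 0.0, -1.0]]
contact_force: [-0.2, -0.2, -0.2]
grip_width: 0.0005
grasp_force: 0.0
```

Request:
play_rows:
  rows:
    - [0, 0, -0.001, 0, 0.0]
    - [0, 0, -0.0015, 0, 0.0]

```text
time_s: 16.15
position: [0.6021, 0.0409, 0.0462]
tool_rot: [[-0.964, -0.266, -0.0], [-0.266, 0.964, 0.0], [0.0, 0.0, -1.0]]
contact_force: [-0.3, 0.2, 0.8]
grip_width: 0.0007
grasp_force: 0.0
```

Request:
play_rows:
  rows:
    - [0, 0, -0.001, 0, 0.0]
    - [0, 0, -0.0015, 0, 0.0]

```text
time_s: 16.35
position: [0.602, 0.0409, 0.0447]
tool_rot: [[-0.964, -0.266, -0.0], [-0.266, 0.964, 0.0], [0.0, 0.0, -1.0]]
contact_force: [0.3, -0.7, -0.1]
grip_width: 0.0007
grasp_force: 0.0
```

```bash
python3 - <<'E'
from h import *
print(ctrl.grip_depth,[a for a in dir(ctrl) if a[0]!='_'])
o=ctrl.get_obs(); print(o['position'],o['q'],o['contact_force'],o['joint_torque'])
E
```

```text
0.0188 ['Unreachable', 'close_job', 'get_obs', 'grip_depth']
[0.60203321 0.04093871 0.04465849] [ 2.79544776e+00  2.77783151e+01  9.71262861e+01  5.54660438e-03
  5.51050288e+01 -1.02619696e+02] [ 0.31219452 -0.67242916 -0.05325302] [-5.11517701e-04 -4.62853074e+01 -1.95577276e+01 -4.25649039e-02
  6.85137883e-02 -6.23031474e-05]
```

Request:
play_rows:
  rows:
    - [0, 0, -0.001, 0, 0.0]
    - [0, 0, -0.0015, 0, 0.0]

```text
time_s: 16.55
position: [0.602, 0.0409, 0.0431]
tool_rot: [[-0.964, -0.266, -0.0], [-0.266, 0.964, 0.0], [0.0, 0.0, -1.0]]
contact_force: [-0.4, 0.1, 0.4]
grip_width: 0.0005
grasp_force: 0.0
```

The evidence is consistent with tips about 21 mm behind the reported TCP: the weak tab grip and the wrist view both fit. Contact should be close.

Request:
play_rows:
  rows:
    - [0, 0, -0.0005, 0, 0.0]
    - [0, 0, -0.001, 0, 0.0]
    - [0, 0, -0.001, 0, 0.0]

```text
time_s: 16.85
position: [0.602, 0.0409, 0.0422]
tool_rot: [[-0.964, -0.266, -0.0], [-0.266, 0.964, 0.0], [0.0, 0.0, -1.0]]
contact_force: [0.2, -1.2, 0.1]
grip_width: 0.0009
grasp_force: 0.0
```

Request:
play_rows:
  rows:
    - [0, 0, -0.0005, 0, 0.0]
    - [0, 0, -0.001, 0, 0.0]
    - [0, 0, -0.001, 0, 0.0]

```text
time_s: 17.15
position: [0.602, 0.0409, 0.0412]
tool_rot: [[-0.964, -0.266, -0.0], [-0.266, 0.964, 0.0], [0.0, 0.0, -1.0]]
contact_force: [0.5, -0.9, -0.4]
grip_width: 0.0002
grasp_force: 0.0
```

Request:
play_rows:
  rows:
    - [0, 0, -0.0005, 0, 0.0]
    - [0, 0, -0.001, 0, 0.0]
    - [0, 0, -0.001, 0, 0.0]

```text
time_s: 17.45
position: [0.602, 0.0409, 0.0402]
tool_rot: [[-0.964, -0.266, -0.0], [-0.266, 0.964, 0.0], [0.0, 0.0, -1.0]]
contact_force: [0.1, -0.8, -0.3]
grip_width: 0.0002
grasp_force: 0.0
```

```bash
python3 - <<'E'
from h import *
i=optics.camera_info('scene'); s=cv2.imread('pics/s4.png')
a=np.radians(15.4);u=np.array([np.cos(a),np.sin(a),0]);v=np.array([-u[1],u[0],0])
p=np.array([.600,-.0001,.3122]); 
for dz,col in ((0,(0,0,255)),(.01,(0,255,0)),(.02,(255,0,0)),(.03,(0,255,255))):
    q=proj(i,[p+[0,0,dz]+sy*v*.017 for sy in(-1,1)]); print(dz,q.round(0).tolist())
    for b in q: cv2.circle(s,tuple(map(int,np.round(b))),1,col,-1)
j,im=snap('wrist','w7.png')
w=im[:,:,::-1]
cv2.imwrite('pics/c7.png',np.hstack([cv2.resize(s[150:250,210:310],(400,400),interpolation=cv2.INTER_CUBIC),cv2.resize(w[200:300,265:365],(400,400),interpolation=cv2.INTER_CUBIC)]))
E
```

```text
0 [[253.0, 213.0], [268.0, 222.0]]
0.01 [[252.0, 210.0], [267.0, 219.0]]
0.02 [[252.0, 207.0], [267.0, 216.0]]
0.03 [[251.0, 203.0], [266.0, 213.0]]
```

View pics/c7.png

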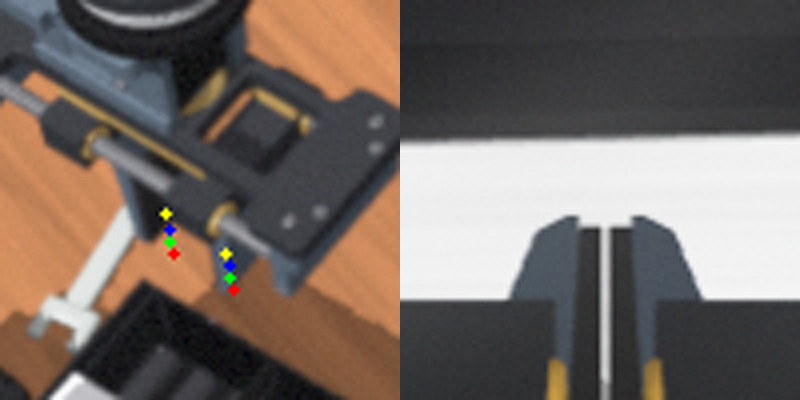

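The scene overlay shows the fingertips near the reported TCP, so now I triangulate the cover's height from the wrist pictures taken at different heights.

```bash
python3 - <<'E'
from h import *
i7=optics.camera_info('wrist'); print(i7['xyz'],ctrl.get_obs()['position'])
def edge(fn,col):
    g=cv2.GaussianBlur(cv2.imread(fn,0),(3,3),0).astype(float)[205:250,col-2:col+3].mean(1)
    d=np.diff(g); k=d.argmax(); w=d[max(k-2,0):k+3]; return 205.5+(np.arange(max(k-2,0),max(k-2,0)+len(w))*w).sum()/w.sum()
Z={'w5':.0612,'w6':.0552,'w7':.0402}
for col in (285,345):
    rays=[]
    for n in Z:
        i=dict(i7); x=np.array(i7['xyz']).copy(); x[2]+=Z[n]-Z['w7']; i['xyz']=x
        r=edge(f'pics/{n}.png',col); rays.append((ray(i,(col,r)))); print(n,col,round(r,2),[at_z(i,(col,r),z).round(4)[:2].tolist() for z in(.044,.064)])
    # intersect in the vertical plane along case x
    A=[];B=[]; u=np.array([np.cos(.2688),np.sin(.2688)])
    for o,d in rays:
        s=(d[:2]@u)/d[2]; A.append([1,-s]); B.append(o[:2]@u-s*o[2])
    print('u,z',np.linalg.lstsq(np.array(A),np.array(B),rcond=None)[0], 'case u', np.array([.594,-.0113])@u)
E
```

```text
[0.53218396 0.02227265 0.2354017 ] [0.60208713 0.04094515 0.04022165]
w5 285 225.9 [[0.5855, 0.0163], [0.5805, 0.0169]]
w6 285 228.36 [[0.5856, 0.0169], [0.5804, 0.0174]]
w7 285 234.73 [[0.5855, 0.0182], [0.5799, 0.0186]]
u,z [0.56541145 0.05872914] case u 0.5696686320440542
w5 345 224.57 [[0.5743, 0.0537], [0.5703, 0.0508]]
w6 345 226.89 [[0.5745, 0.0533], [0.5704, 0.0503]]
w7 345 233.44 [[0.5753, 0.0522], [0.5708, 0.049]]
u,z [0.56346451 0.06335423] case u 0.5696686320440542
```

The cover is at z ≈ 0.061 as stated, so no force means no contact. The 32 mm pad width in the wrist view implies tips about 22–25 mm short of the TCP. I continue with force guarding.

Request:
play_rows:
  rows:
    - [0, 0, -0.0005, 0, 0.0]
    - [0, 0, -0.0015, 0, 0.0]

```text
time_s: 17.7
position: [0.6023, 0.041, 0.0399]
tool_rot: [[-0.964, -0.266, 0.001], [-0.266, 0.964, 0.0], [-0.001, 0.0, -1.0]]
contact_force: [-2.7, -0.4, 12.2]
grip_width: -0.0
grasp_force: 5.8
```

Request:
play_rows:
  rows:
    - [0, 0, -0.0005, 0, 0.0]
    - [0, 0, -0.0015, 0, 0.0]

```text
time_s: 17.9
position: [0.6028, 0.0411, 0.0399]
tool_rot: [[-0.964, -0.266, 0.002], [-0.266, 0.964, 0.0], [-0.002, -0.0, -1.0]]
contact_force: [-4.6, 0.1, 19.3]
grip_width: 0.0007
grasp_force: 9.5
```

Request:
play_rows:
  rows:
    - [0, 0, -0.0005, 0, 0.0]
    - [0, 0, -0.0015, 0, 0.0]

```text
time_s: 18.1
position: [0.6029, 0.0412, 0.0398]
tool_rot: [[-0.964, -0.266, 0.003], [-0.266, 0.964, 0.0], [-0.003, -0.0, -1.0]]
contact_force: [-7.5, 0.0, 27.1]
grip_width: 0.0008
grasp_force: 13.5
```

Contact found. I ease off to about 10 N.

Request:
play_rows:
  rows:
    - [0, 0, 0.003, 0, 0.0]
    - [0, 0, 0.003, 0, 0.0]

```text
time_s: 18.3
position: [0.6028, 0.041, 0.04]
tool_rot: [[-0.964, -0.266, 0.002], [-0.266, 0.964, 0.0], [-0.002, -0.0, -1.0]]
contact_force: [-0.4, -0.8, 8.9]
grip_width: 0.0002
grasp_force: 4.6
```

Request:
play_rows:
  rows:
    - [-0.0019, -0.0005, 0, 0, 0.0]
    - [-0.0048, -0.0013, 0, 0, 0.0]
    - [-0.0077, -0.0021, 0, 0, 0.0]
    - [-0.0106, -0.0029, 0, 0, 0.0]
    - [-0.0135, -0.0037, 0, 0, 0.0]

```text
time_s: 18.8
position: [0.5913, 0.0375, 0.04]
tool_rot: [[-0.964, -0.266, 0.006], [-0.266, 0.964, 0.001], [-0.006, -0.001, -1.0]]
contact_force: [2.7, 0.7, 6.2]
grip_width: 0.0005
grasp_force: 3.0
```

```bash
cat > cov.py <<'E'
from h import *
i,im=snap('wrist','wc.png'); u=np.array([np.cos(.2688),np.sin(.2688)])
g=cv2.GaussianBlur(cv2.cvtColor(im,cv2.COLOR_RGB2GRAY),(3,3),0).astype(float)
for col in (285,345):
    d=np.diff(g[120:252,col-2:col+3].mean(1)); r=120.5+d.argmax()
    print(col,r,d.max(),'front edge X',at_z(i,(col,r),.064)[:2]@u-.56967)
o=ctrl.get_obs(); p=o['position']; print(o['time_s'],p,o['contact_force'],'tool X',p[:2]@u-.56967)
E
python3 cov.py
```

```text
285 234.5 59.0 front edge X -0.017348586545989253
345 233.5 64.0 front edge X -0.017911579990606885
18.85 [0.59063971 0.03732375 0.04002726] [1.22734072 0.04764837 5.7332536 ] tool X 0.009672247652772636
```

The cover moves with the finger: its front edge went from -5 to -17.5 mm. I keep dragging.

Request:
play_rows:
  rows:
    - [-0.0029, -0.0008, -0.0005, 0, 0.0]
    - [-0.0058, -0.0016, -0.0006, 0, 0.0]
    - [-0.0087, -0.0024, -0.0006, 0, 0.0]
    - [-0.0116, -0.0032, -0.0006, 0, 0.0]
    - [-0.0145, -0.004, -0.0006, 0, 0.0]
    - [-0.0174, -0.0048, -0.0006, 0, 0.0]
    - [-0.0202, -0.0056, -0.0006, 0, 0.0]
    - [-0.0231, -0.0064, -0.0006, 0, 0.0]

```text
time_s: 19.65
position: [0.5689, 0.0308, 0.04]
tool_rot: [[-0.964, -0.266, 0.008], [-0.266, 0.964, 0.0], [-0.007, -0.002, -1.0]]
contact_force: [3.0, -0.6, 8.7]
grip_width: 0.0006
grasp_force: 4.2
```

```bash
python3 cov.py
```

```text
285 234.5 56.0 front edge X -0.04070926813137554
345 233.5 61.20000000000002 front edge X -0.04128678819201925
19.7 [0.56830281 0.03062478 0.0399737 ] [ 1.97739121 -0.60723546  8.20100103] tool X -0.013641619306969832
```

Request:
play_rows:
  rows:
    - [-0.0029, -0.0008, 0, 0, 0.0]
    - [-0.0058, -0.0016, 0, 0, 0.0]
    - [-0.0087, -0.0024, 0, 0, 0.0]
    - [-0.0106, -0.0029, 0, 0, 0.0]
    - [-0.0125, -0.0035, 0, 0, 0.0]

```text
time_s: 20.2
position: [0.5565, 0.0271, 0.04]
tool_rot: [[-0.964, -0.266, 0.008], [-0.266, 0.964, -0.0], [-0.007, -0.002, -1.0]]
contact_force: [3.3, -1.1, 8.1]
grip_width: 0.0002
grasp_force: 4.3
```

```bash
python3 cov.py
```

```text
285 234.5 51.400000000000006 front edge X -0.053631104775567984
345 233.5 49.0 front edge X -0.054215791881825126
20.25 [0.55614832 0.02695072 0.03998703] [ 1.57246831 -1.55049122  9.13539869] tool X -0.02633538081541431
```

Request:
play_rows:
  rows:
    - [-0.0015, -0.0004, 0, 0, 0.0]
    - [-0.003, -0.0008, 0, 0, 0.0]
    - [-0.0045, -0.0012, 0, 0, 0.0]
    - [-0.0055, -0.0015, 0, 0, 0.0]

```text
time_s: 20.65
position: [0.5511, 0.0255, 0.04]
tool_rot: [[-0.964, -0.266, 0.008], [-0.266, 0.964, -0.0], [-0.007, -0.003, -1.0]]
contact_force: [2.7, -1.6, 8.7]
grip_width: 0.0006
grasp_force: 4.2
```

```bash
python3 cov.py
```

```text
285 234.5 52.8 front edge X -0.05929868483881984
345 233.5 56.19999999999999 front edge X -0.05988918358625506
20.7 [0.55093878 0.02542159 0.03999006] [ 1.55903656 -1.22544545  9.07277203] tool X -0.0317639497088561
```

Request:
play_rows:
  rows:
    - [-0.0015, -0.0004, 0, 0, 0.0]
    - [-0.003, -0.0008, 0, 0, 0.0]
    - [-0.0045, -0.0012, 0, 0, 0.0]

```text
time_s: 21.0
position: [0.5477, 0.0249, 0.0401]
tool_rot: [[-0.964, -0.265, 0.01], [-0.265, 0.964, 0.001], [-0.01, -0.002, -1.0]]
contact_force: [5.0, 1.2, 6.6]
grip_width: 0.0004
grasp_force: 3.3
```

```bash
python3 cov.py
```

```text
285 238.5 48.39999999999999 front edge X -0.06055932395496222
345 237.5 52.8 front edge X -0.06112982792533561
21.05 [0.54750706 0.02485873 0.0400447 ] [3.98273964 1.11954747 6.71813712] tool X -0.03522191924499829
```

The finger moved on while the cover's edge held at -60.5 mm and the pull rose, so it is at the stop. I make one more firm but light pull to confirm.

Request:
play_rows:
  rows:
    - [0, 0, -0.0005, 0, 0.0]
    - [-0.002, -0.0005, -0.0005, 0, 0.0]
    - [-0.004, -0.0011, -0.0005, 0, 0.0]
    - [-0.004, -0.0011, -0.0005, 0, 0.0]

```text
time_s: 21.45
position: [0.5445, 0.024, 0.0401]
tool_rot: [[-0.964, -0.265, 0.012], [-0.265, 0.964, 0.001], [-0.012, -0.002, -1.0]]
contact_force: [6.5, 1.2, 7.4]
grip_width: 0.0003
grasp_force: 4.3
```

```bash
python3 cov.py
```

```text
285 245.5 50.19999999999999 front edge X -0.060159726682251335
345 244.5 50.599999999999994 front edge X -0.06073520526327347
21.5 [0.54443985 0.02404554 0.04003216] [5.71059094 2.1175471  8.933695  ] tool X -0.038394949197325334
```

The cover is firmly home. I lift straight off and clear away.

Request:
play_rows:
  rows:
    - [0, 0, 0.006, 0, 0.0]
    - [0, 0, 0.03, 0, 0.0]
    - [0, 0, 0.07, 0, 0.0]
    - [0, 0, 0.11, 0, 0.0]
    - [0, 0, 0.15, 0, 0.0]
    - [-0.04, 0, 0.19, 0, 0.0]
    - [-0.08, 0, 0.2, 0, 0.0]
    - [-0.12, 0.03, 0.2, 0, 0.0]
    - [-0.15, 0.06, 0.2, 0, 0.0]
    - [-0.15, 0.06, 0.2, 0, 0.0]

```text
time_s: 22.5
position: [0.3847, 0.0852, 0.2375]
tool_rot: [[-0.963, -0.269, -0.003], [-0.269, 0.963, 0.001], [0.002, 0.002, -1.0]]
contact_force: [-0.0, -1.0, 0.4]
grip_width: 0.0005
grasp_force: 0.0
```

```bash
python3 - <<'E'
from h import *
i0=cv2.imread('pics/s4.png'); u=np.array([np.cos(.2688),np.sin(.2688)]);v=np.array([-u[1],u[0]]);c=np.array([.594,-.0113])
for cam in ('top','scene'):
    i,im=snap(cam,cam+'9.png')
    for q,z in (('cover_wide_top',.064),('cover_narrow_top',.064),('lid_tab',.24),('wrench',.01),('battery',.06),('sanding_block',.035)):
        for r in search_frame(q,cam)[:1]:
            P=at_z(i,r['at'],z); d=P[:2]-c; print(cam,q,np.round(r['at']),round(r['conf'],2),P.round(3),'case',(d@u).round(3),(d@v).round(3))
    g=cv2.cvtColor(im,cv2.COLOR_RGB2GRAY)
    for y in (.048,-.081):   # brightness profile along case x
        xs=np.arange(-.07,.075,.005); q=proj(i,[[*(c+x*u+y*v),.064] for x in xs]).round().astype(int)
        print(cam,y,[int(g[b,a]) for a,b in q])
    p=np.array([*(c+.1162*u),.2414]); print('tab px',proj(i,[p]))
o=ctrl.get_obs(); print(o['time_s'],o['position'],o['contact_force'])
E
```

```text
top cover_wide_top [310. 192.] 0.92 [0.56  0.035 0.064] case -0.021 0.054
top cover_narrow_top [356. 159.] 0.59 [ 0.645 -0.079  0.064] case 0.032 -0.079
top lid_tab [318. 133.] 0.66 [0.659 0.01  0.24 ] case 0.068 0.003
top wrench [412. 203.] 0.58 [ 0.542 -0.233  0.01 ] case -0.109 -0.2
top battery [393. 143.] 0.82 [ 0.688 -0.174  0.06 ] case 0.048 -0.181
top sanding_block [254. 210.] 0.81 [0.513 0.183 0.035] case -0.026 0.209
top 0.048 [43, 58, 165, 196, 196, 199, 199, 196, 197, 197, 193, 197, 198, 197, 196, 197, 195, 162, 130, 149, 147, 134, 59, 41, 40, 38, 29, 29, 34, 36]
top -0.081 [60, 71, 73, 70, 72, 70, 72, 69, 71, 66, 47, 33, 43, 79, 180, 193, 194, 197, 194, 194, 195, 192, 191, 195, 195, 195, 194, 194, 160, 83]
tab px [[313.95754862 111.5028707 ]]
scene cover_wide_top [298. 278.] 0.87 [0.558 0.04  0.064] case -0.021 0.059
scene cover_narrow_top [236. 265.] 0.95 [ 0.644 -0.072  0.064] case 0.033 -0.072
scene lid_tab [238. 291.] 0.95 [0.703 0.061 0.24 ] case 0.124 0.041
scene wrench [241. 209.] 0.68 [ 0.536 -0.22   0.01 ] case -0.111 -0.185
scene battery [197. 249.] 0.81 [ 0.69  -0.166  0.06 ] case 0.052 -0.174
scene sanding_block [358. 326.] 0.85 [0.52  0.201 0.035] case -0.015 0.224
scene 0.048 [18, 21, 67, 182, 186, 190, 190, 189, 189, 188, 184, 183, 189, 192, 189, 187, 187, 178, 36, 35, 32, 53, 136, 139, 136, 116, 50, 46, 42, 44]
scene -0.081 [39, 23, 17, 17, 10, 23, 54, 55, 52, 59, 55, 52, 58, 54, 155, 187, 188, 191, 190, 188, 188, 191, 183, 191, 189, 187, 140, 136, 159, 135]
tab px [[224.0581888  275.60341198]]
23.2 [0.38906267 0.08340622 0.23756467] [ 0.03058825 -0.63303104 -0.06944436]
```

Wide cover centre is at -21 mm, which is full travel. The narrow cover is still at +33 mm, the lid is open, and the neighbours are where they were. I hand in.

```bash
python3 -c "
from rig import ctrl; print(ctrl.close_job())"
```

```text
the job is handed in; nothing more can be done
None
```

I handed in the job at about 23 s: the lid is open on its stop, the wide cover is fully home against the front wall, the narrow cover is still closed, and the wrench, battery and sanding block show no movement; the tape, hammer and spray can were not checked. Two slips along the way: the tab slipped out once and the lid dropped shut from at most about 30 mm, and I briefly pressed the cover with 27 N before easing to about 9 N for the drag.

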